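# Pack the repaired modules into the transit case and close its hasps

## Robot

A 6-joint arm with a two-finger parallel gripper is mounted at the origin on the work surface. World frame = base frame: x ahead of the robot, y to its left, z up, the work surface at z = 0. Lengths are in m, angles in rad, forces in N, time in s.
With the tool pointing down it reaches from about 0.275 to 0.725 m from the base axis. Payload 15.9 kg.
Tool frame: the origin (TCP) lies on the centre line of the jaws, within the pads' length; the fingertips stand 22 mm ahead of it and the grasp point (between the pads) lies 3 mm ahead of it; z points along the fingers, y is the line along which they close (so a half turn about z gives the same grasp; the last joint's range is limited). The gripper opens to 85 mm and grips with 20 to 120 N. Pads are 22 mm wide; open, the fingers measure 114 mm over their backs; the gripper's body (76 mm by 85 mm) begins 54 mm behind the grasp point. The pads swing forward as they close: fully open they stand 13 mm farther back than shut.
Start: joints at [-1.165, 0.213, -0.034, 1.323, 0, 1.571], TCP at [0.197, -0.459, 0.253] pointing down, gripper open.
Joint ranges: [-2.98, 2.98], [-0.74, 1.72], [-1.14, 1.35], [-2.1, 2.04], [-1.57, 1.44], [-3.14, 3.14]. Speed limits (rad/s): [1.89, 1.89, 2.39, 2.57, 3.14, 3.14].

## Interface

Orientations are given as a rotation vector (axis times angle).
In Python, from workcell import manip gives the robot as it stands. The module is installed in compiled form; this text tells all that it offers. Calls block until the motion is done:
- manip.movep(position, orientation): joint-space move of the TCP to a pose.
- manip.movel(position, rot=None, speed=0.15, until_force=None): straight line of the TCP; rot=None keeps the orientation; speed is the mean speed in m/s. With until_force (N) it stops when the force on the tool has changed by that much, and returns True; else False.
- manip.set_joints(angles): joint-space move.
- manip.move_gripper(opening, squeeze=None): finger opening in m; squeeze is the grip in N (None keeps the last); returns when the fingers have stopped.
- manip.sleep(seconds).
- manip.solve_ik(position, orientation): joint angles nearest the present ones, or None.
- manip.camera(name): name is "scene" or "top"; returns a dict with "img" (384x512x3 uint8, red, green, blue), "fx", "fy", "cx", "cy" (pixels), "D" ([k1, k2, p1, p2, k3] as OpenCV has them; the pictures are not rectified), "R" (3x3) and "t" (3): a world point X has camera coordinates R X + t. Camera axes: x right, y down, z forward; pixel columns grow to the right and rows downward; lengths in m; the calibration is good to about 2 mm. A picture is of the moment at which its call begins. There is no depth.
A pose or a line that the arm cannot do raises manip.MotionError and nothing moves.
- manip.hand_in(): hands the job in; it is judged then, once.
Trained networks look in a picture, given as the dict that the camera call returned (one of the last four; its "shot" number tells which), for a name from the list of things; names that differ only in an ending like _2 or _b are one class to them, and where a whole thing is asked for, a point or a joint stands for the part that bears it (a point fixed in the world has none). Each returns a list of dicts, best first, with "score" (0 to 1); they miss things now and then, are a little off and sometimes report something else, mostly with a low value. They report only what shows in the picture. A call takes as long as a camera call. They do not tell look-alikes from the thing itself.
- manip.masks_of(picture, label): "pixels" (384x512 bool, what is visible of it) and "box" ([centre column, centre row, width, height] in pixels, round what is visible of it).
Readings, each from a call of its own:
- manip.get_clock(): time.
- manip.get_q(): joint angles.
- manip.get_qd(): joint speeds.
- manip.get_effort(): joint torques, N m.
- manip.get_eef_pos(): TCP position.
- manip.get_tcp_rot(): TCP orientation.
- manip.get_contact_force(): force on the tool from outside, world axes, zero at the start.
- manip.get_torque(): the same for the moment, N m.
- manip.get_width(): finger opening in m.
- manip.get_grasp_force(): force on a finger pad.
Only numpy, scipy, OpenCV 4.12 (cv2) and the standard library are available. Lean on these libraries where they do the work, as an engineer would, in place of code of your own. Each camera call takes 0.05 s, during which the arm holds its last target. There are 200 camera calls.

## Task

Pack the repaired modules for return: lift the cover off the transit case and lay it flat, handle up, on the bench, then stand every module from the tray in a bay of its own, upright, handle up and fully down. Seat the cover squarely back on the case and swing both hasps over their staples until they lie flat on it; leave the spray can, the solder reel and the multimeter where they are.

Things in the scene. Friction and masses are not known exactly. Their poses are not given: they have to be found in the camera images.
- case: Open-topped aluminium transit case, fixed to the bench: outside 112 mm (its x) by 206 mm (its y) by 112 mm high, walls 4 mm, floor 5 mm. Origin at the centre of its underside, z up. Three black partitions, 4 mm thick, tops 70 mm above the bench, at y -50, 0 and 50 mm make four like bays in a row along y. A hinged hasp sits at the rim of each y end.
- bay0 (a point): Centre of the floor of a bay, 5 mm above the bench (x 0, y -75 mm in the case's frame, whose axes it shares). The bay is 104 mm long (x) and 46 mm wide (y). Any module may go in any bay.
- bay1 (a point): Centre of the floor of a bay, 5 mm above the bench (x 0, y -25 mm in the case's frame, whose axes it shares). The bay is 104 mm long (x) and 46 mm wide (y). Any module may go in any bay.
- bay2 (a point): Centre of the floor of a bay, 5 mm above the bench (x 0, y 25 mm in the case's frame, whose axes it shares). The bay is 104 mm long (x) and 46 mm wide (y). Any module may go in any bay.
- bay3 (a point): Centre of the floor of a bay, 5 mm above the bench (x 0, y 75 mm in the case's frame, whose axes it shares). The bay is 104 mm long (x) and 46 mm wide (y). Any module may go in any bay.
- hasp_l (a joint): Angle (rad) of the steel hasp at the case's +y end. 0 = closed, flat on the cover, the staple through its slot; 1.57 = straight up; 2.7 = leaning outwards on its stop. It starts leaning outwards (2.2 to 2.6), its end then up to 195 mm above the bench. The hinge is a little stiff (0.04 N m): the hasp stays at any angle it is left at, so swing it all the way down.
- hasp_l_hinge (a point): Middle of that hasp's hinge axis: x 0, y +109, z 120 mm in the case's frame; the axis is parallel to the case's x. This frame turns with the hasp: y points along the strap from hinge to free end (to the middle of the case when closed). The strap: flat plate 40 mm wide, 4 mm thick, 90 mm long from the axis, with a slot 16 mm wide from 36 to 62 mm; beyond it a plain tab.
- hasp_l_tab (a point): Middle of the plain tab at that hasp's free end, 76 mm from the hinge axis, midway in the 4 mm thickness: the place to push or press.
- hasp_r (a joint): Angle (rad) of the steel hasp at the case's -y end. 0 = closed, flat on the cover, the staple through its slot; 1.57 = straight up; 2.7 = leaning outwards on its stop. It starts leaning outwards (2.2 to 2.6), its end then up to 195 mm above the bench. The hinge is a little stiff (0.04 N m): the hasp stays at any angle it is left at, so swing it all the way down.
- hasp_r_hinge (a point): Middle of that hasp's hinge axis: x 0, y -109, z 120 mm in the case's frame; the axis is parallel to the case's x. This frame turns with the hasp: y points along the strap from hinge to free end (to the middle of the case when closed). The strap: flat plate 40 mm wide, 4 mm thick, 90 mm long from the axis, with a slot 16 mm wide from 36 to 62 mm; beyond it a plain tab.
- hasp_r_tab (a point): Middle of the plain tab at that hasp's free end, 76 mm from the hinge axis, midway in the 4 mm thickness: the place to push or press.
- cover: Loose flat aluminium cover, 112 x 206 mm, 5 mm plate, 0.32 kg, lying on the case at first. Origin at the centre of the plate's underside, z up, y along its length. Lip below: 8 mm deep, 99 x 193 mm outside, 2.5 mm play all round in the case's mouth. Seated: origin 112 mm above the bench over the case's centre, axes along the case's, either way round. Lying on the bench: origin 8 mm up.
- staple_a (a point): Foot of a steel wire staple on the cover's top, at y 60 mm on the cover's middle line: 5 mm thick (x), 19 mm long (y), 18 mm high. It passes through the slot of the hasp at that end.
- staple_b (a point): Foot of a steel wire staple on the cover's top, at y -60 mm on the cover's middle line: 5 mm thick (x), 19 mm long (y), 18 mm high. It passes through the slot of the hasp at that end.
- cover_handle (a point): Middle of the cover's black bar handle, above the cover's centre, 35 mm above the plate's underside: a bar 90 mm long along the cover's x, 14 mm wide (y), 12 mm high (top 41 mm above the plate's underside), on a post at each end; grasp it across its width.
- tray: Flat black tray, fixed to the bench, 280 mm (its x) by 230 mm (its y), on which the repaired modules stand; its floor is 4 mm above the bench. Origin at the centre of its underside.
- module0: Repaired converter module (two to four alike are present): aluminium block 90 mm (its x) by 40 mm (its y) by 60 mm high, 0.25 to 0.45 kg; black handle on top, in the middle: 12 mm thick (x), 36 mm wide (y), from 60 to 92 mm up, to be grasped from above, fingers closing along the module's x. Origin at the centre of its underside, z up. Either way round fits a bay; fully down its origin is 5 mm up.
- module1: Repaired converter module (two to four alike are present): aluminium block 90 mm (its x) by 40 mm (its y) by 60 mm high, 0.25 to 0.45 kg; black handle on top, in the middle: 12 mm thick (x), 36 mm wide (y), from 60 to 92 mm up, to be grasped from above, fingers closing along the module's x. Origin at the centre of its underside, z up. Either way round fits a bay; fully down its origin is 5 mm up.
- module2: Repaired converter module (two to four alike are present): aluminium block 90 mm (its x) by 40 mm (its y) by 60 mm high, 0.25 to 0.45 kg; black handle on top, in the middle: 12 mm thick (x), 36 mm wide (y), from 60 to 92 mm up, to be grasped from above, fingers closing along the module's x. Origin at the centre of its underside, z up. Either way round fits a bay; fully down its origin is 5 mm up.
- module3: Repaired converter module (two to four alike are present): aluminium block 90 mm (its x) by 40 mm (its y) by 60 mm high, 0.25 to 0.45 kg; black handle on top, in the middle: 12 mm thick (x), 36 mm wide (y), from 60 to 92 mm up, to be grasped from above, fingers closing along the module's x. Origin at the centre of its underside, z up. Either way round fits a bay; fully down its origin is 5 mm up.
- spray: Bystander: contact-cleaner spray can, 52 mm across, 150 mm high, standing at the back of the bench; origin under its base.
- solder: Bystander: solder reel, 60 mm across, 46 mm high, standing at the back of the bench; origin under its base.
- meter: Bystander: black hand-held multimeter, 160 x 78 x 34 mm, lying in front of the robot's base; origin at the centre of its underside.
There are look-alikes about, which are no part of the job. What is shaped like the cover but blue or yellow is not meant.

How it is judged:
On the way, in this order (a step that is already met when the one before it is completed fails the run):
1. the cover is off the case and lies flat, handle up, on the bench (height (world z) of cover below 0.03 m and horizontal distance between cover and case above 0.1 m and angle between cover's own z axis and vertical below 0.1 rad), for 0.3 s.
2. every module stands fully down in a bay of the case (z of module0 in the frame of case between 0 and 0.012 m and x of module0 in the frame of case between -0.012 and 0.012 m and y of module0 in the frame of case between -0.081 and 0.081 m and angle between each of module0, module1, module2, module3's own z axis and vertical below 0.12 rad and z of module1 in the frame of case between 0 and 0.012 m and x of module1 in the frame of case between -0.012 and 0.012 m and y of module1 in the frame of case between -0.081 and 0.081 m and z of module2 in the frame of case between 0 and 0.012 m and x of module2 in the frame of case between -0.012 and 0.012 m and y of module2 in the frame of case between -0.081 and 0.081 m and z of module3 in the frame of case between 0 and 0.012 m and x of module3 in the frame of case between -0.012 and 0.012 m and y of module3 in the frame of case between -0.081 and 0.081 m), for 0.3 s.
3. the cover is seated squarely on the case again (z of cover in the frame of case between 0.109 and 0.1155 m and horizontal distance between cover and case below 0.007 m and angle between the y axis of cover and the y axis of case, either way round below 0.06 rad and angle between cover's own z axis and vertical below 0.03 rad), for 0.3 s.
At the end, for the whole second after the job is handed in: Every module present stands upright (within 0.12 rad) on the floor of a bay (within 7 mm of fully down); the cover is seated: within 7 mm of the case's centre, within 3.5 mm of its seated height, square within 0.06 rad and level within 0.03 rad, and at rest; both hasps are closed to within 0.09 rad (all of step 2 and all of step 3 and value of joint each of hasp_l, hasp_r below 0.09 rad and linear speed of cover below 0.02 m/s); the robot touches nothing.
It fails at once if the spray can is shifted more than 40 mm or knocked over (distance of spray from where it was at the start of the episode above 0.04 m or angle between spray's own z axis and vertical above 0.5 rad).
It fails at once if the solder reel is shifted more than 40 mm or knocked over (distance of solder from where it was at the start of the episode above 0.04 m or angle between solder's own z axis and vertical above 0.5 rad).
It fails at once if the multimeter is shifted more than 40 mm or knocked over (distance of meter from where it was at the start of the episode above 0.04 m or angle between meter's own z axis and vertical above 0.5 rad).
Of module0, module1, module2, module3 only 2 to 4 are there at a start; the rules pass over those that are not, and their reading is None.
At some moment in a run one of cover, module0, module1, module2, module3 may be knocked a few centimetres aside while the robot is not near it.
Once in a run the grip may slacken for a moment while it holds something.
It also fails if it takes over 210 s, if anything falls off the work surface, if the arm or the gripper's body presses on something with over 40 N, if the wrist force passes 120 N, or if a joint passes its speed limit or range.

## Working session

There is one attempt and no reset: what is moved stays moved. The work goes in short steps, each a Python script; the robot and the scene stay as the last script left them, time stands still between calls to the robot, and variables do not carry over. Pictures are saved under pics/ and viewed, at most 14 in all, crops included, and the job is handed in when it is done.

```bash
mkdir -p pics
cat > h.py <<'E'
from workcell import manip as m
import numpy as np, cv2
from scipy.spatial.transform import Rotation as R
def save(c,n,crop=None,s=1):
    im=c["img"][...,::-1]
    if crop: im=im[crop[1]:crop[3],crop[0]:crop[2]]
    cv2.imwrite("pics/"+n,cv2.resize(im,None,fx=s,fy=s,interpolation=cv2.INTER_CUBIC))
def K(c): return np.array([[c["fx"],0,c["cx"]],[0,c["fy"],c["cy"]],[0,0,1.]])
def proj(c,X):
    X=np.atleast_2d(np.asarray(X,float))
    return cv2.projectPoints(X,cv2.Rodrigues(np.array(c["R"],float))[0],np.array(c["t"],float),K(c),np.array(c["D"],float))[0][:,0]
def back(c,uv,z):
    uv=np.asarray(uv,float).reshape(-1,1,2)
    n=cv2.undistortPoints(uv,K(c),np.array(c["D"],float))[:,0]
    Rm=np.array(c["R"],float);t=np.array(c["t"],float)
    C=-Rm.T@t; d=np.c_[n,np.ones(len(n))]@Rm
    return C+d*((z-C[2])/d[:,2])[:,None]
def down(yaw): # tool z down, tool y axis at angle yaw in world
    y=np.array([np.cos(yaw),np.sin(yaw),0]);z=np.array([0,0,-1.]);x=np.cross(y,z)
    return R.from_matrix(np.c_[x,y,z]).as_rotvec()
E
python3 - <<'E'
from h import *
for n in("scene","top"):
    c=m.camera(n);save(c,n+"0.png",s=1.5)
    print(n,c["fx"],-np.array(c["R"]).T@np.array(c["t"]),np.round(c["R"],2).tolist())
    for l in("case","cover","tray","module0","spray","solder","meter","hasp_l_hinge"):
        for d in m.masks_of(c,l): print(l,round(d["score"],2),np.round(d["box"]).tolist())
E
```

```text
scene 348.7185391871952 [ 1.16751272 -0.23277245  0.997005  ] [[0.27, 0.96, 0.0], [0.78, -0.21, -0.59], [-0.57, 0.16, -0.8]]
case 0.6 [190.0, 206.0, 121.0, 62.0]
cover 0.9 [164.0, 297.0, 72.0, 44.0]
cover 0.79 [194.0, 167.0, 59.0, 40.0]
cover 0.74 [119.0, 226.0, 76.0, 34.0]
cover 0.6 [195.0, 202.0, 72.0, 42.0]
tray 0.69 [343.0, 191.0, 89.0, 68.0]
module0 0.88 [354.0, 161.0, 28.0, 33.0]
module0 0.83 [319.0, 172.0, 25.0, 36.0]
module0 0.65 [335.0, 196.0, 19.0, 31.0]
module0 0.65 [363.0, 190.0, 29.0, 30.0]
module0 0.59 [189.0, 205.0, 119.0, 66.0]
spray 0.71 [306.0, 261.0, 21.0, 38.0]
solder 0.83 [278.0, 268.0, 21.0, 27.0]
meter 0.93 [263.0, 167.0, 30.0, 39.0]
hasp_l_hinge 0.56 [190.0, 208.0, 123.0, 65.0]
hasp_l_hinge 0.48 [239.0, 187.0, 21.0, 25.0]
hasp_l_hinge 0.26 [305.0, 259.0, 23.0, 34.0]
top 440.3824259524843 [ 0.32795179 -0.08424551  1.32833587] [[0.02, -1.0, -0.01], [-0.98, -0.02, -0.19], [0.18, 0.02, -0.98]]
case 0.87 [336.0, 212.0, 134.0, 44.0]
case 0.49 [235.0, 116.0, 23.0, 31.0]
cover 0.94 [329.0, 204.0, 71.0, 45.0]
cover 0.83 [371.0, 137.0, 74.0, 50.0]
cover 0.79 [415.0, 224.0, 76.0, 58.0]
cover 0.75 [319.0, 288.0, 70.0, 88.0]
cover 0.34 [335.0, 212.0, 128.0, 44.0]
tray 0.61 [156.0, 212.0, 82.0, 94.0]
tray 0.5 [280.0, 197.0, 26.0, 23.0]
tray 0.23 [174.0, 190.0, 18.0, 33.0]
module0 0.9 [173.0, 190.0, 19.0, 33.0]
module0 0.88 [129.0, 229.0, 23.0, 33.0]
module0 0.78 [139.0, 189.0, 29.0, 36.0]
module0 0.68 [172.0, 232.0, 19.0, 34.0]
spray 0.93 [235.0, 118.0, 21.0, 32.0]
spray 0.55 [174.0, 231.0, 20.0, 34.0]
solder 0.83 [263.0, 131.0, 22.0, 26.0]
meter 0.91 [237.0, 264.0, 28.0, 55.0]
meter 0.46 [330.0, 207.0, 77.0, 44.0]
meter 0.43 [234.0, 117.0, 17.0, 36.0]
hasp_l_hinge 0.6 [280.0, 198.0, 23.0, 20.0]
hasp_l_hinge 0.27 [261.0, 132.0, 18.0, 24.0]
```

View pics/top0.png

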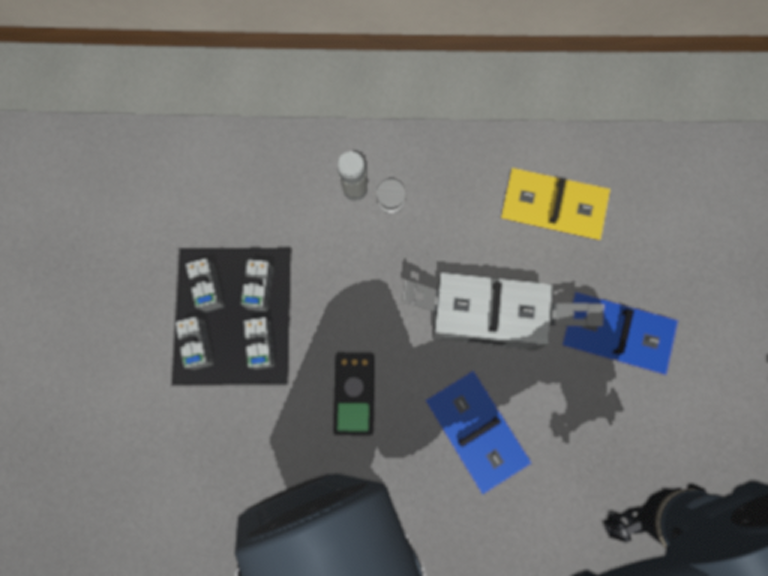

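View pics/scene0.png

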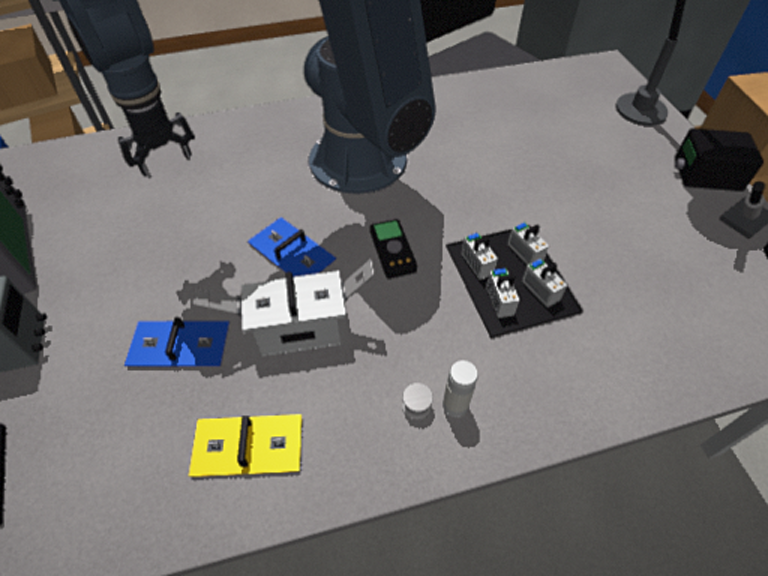

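The plain aluminium cover lies on the case at top px (329,204). The blue ones at (415,224) and (319,288) and the yellow one at (371,137) are look-alikes. There are four modules on the tray. Next I fit the poses.

```bash
cat > fit.py <<'E'
from h import *
from scipy.optimize import minimize
def box(cx,cy,sx,sy,z0,z1): return np.array([[cx+a*sx/2,cy+b*sy/2,z] for a in(-1,1) for b in(-1,1) for z in(z0,z1)])
MOD=[box(0,0,.09,.04,0,.06),box(0,0,.012,.036,.06,.092)]
COV=[box(0,0,.112,.206,0,.005),box(0,0,.09,.014,.029,.041)]+[box(a,0,.01,.014,0,.041) for a in(-.04,.04)]+[box(0,b,.005,.019,0,.023) for b in(-.06,.06)]
CASE=[box(0,0,.112,.206,0,.117)]
TRAY=[box(0,0,.28,.23,0,.004)]
S=4
def pts(P,p,z):
    c,s=np.cos(p[2]),np.sin(p[2]); 
    return np.c_[P[:,0]*c-P[:,1]*s+p[0],P[:,0]*s+P[:,1]*c+p[1],P[:,2]+z]
def ren(c,boxes,p,z):
    im=np.zeros((384*S,512*S),np.uint8)
    for P in boxes:
        q=((proj(c,pts(P,p,z))+.5)*S*16).astype(np.int32)
        cv2.fillConvexPoly(im,cv2.convexHull(q.reshape(-1,1,2)),255,cv2.LINE_AA,4)
    return cv2.resize(im,(512,384),interpolation=cv2.INTER_AREA)/255.
def fit(obs,boxes,p0,z):
    """obs: list of (cam,mask)"""
    def f(p):
        t=0
        for c,mk in obs:
            r=ren(c,boxes,p,z); t+=np.minimum(r,mk).sum()/np.maximum(r,mk).sum()
        return 1-t/len(obs)
    best=None
    for dy in(0,.5,-.5):
        sx=np.array([p0[0],p0[1],p0[2]+dy])
        r=minimize(f,sx,method="Nelder-Mead",options=dict(initial_simplex=[sx,sx+[.012,0,0],sx+[0,.012,0],sx+[0,0,.2]],xatol=3e-4,fatol=1e-4,maxiter=90))
        if best is None or r.fun<best.fun: best=r
    return best.x,1-best.fun
def rect0(c,mk,z):
    ys,xs=np.nonzero(mk); w=back(c,np.c_[xs,ys],z)[:,:2]
    (cx,cy),(a,b),ang=cv2.minAreaRect((w*1000).astype(np.float32))
    ang=np.radians(ang)+(0 if a>b else np.pi/2) # direction of long side
    return np.array([cx/1e3,cy/1e3]),ang,max(a,b)/1e3,min(a,b)/1e3
def modules(top,scene,zb=.004):
    """fit every module seen by the top camera"""
    ms=[d for d in m.masks_of(scene,"module0") if d["box"][2]<60]; out=[]
    for d in m.masks_of(top,"module0"):
        if d["score"]<.3 or d["box"][2]>60: continue
        mk=d["pixels"].astype(float); p,a,l,w=rect0(top,d["pixels"],zb+.05)
        if any(np.hypot(*(p-o[0][:2]))<.05 for o in out): continue
        obs=[(top,mk)]; uv=proj(scene,[[p[0],p[1],zb+.035]])[0]
        ds=[(np.hypot(*(np.array(e["box"][:2])-uv)),i) for i,e in enumerate(ms)]
        if ds and min(ds)[0]<9: obs.append((scene,ms[min(ds)[1]]["pixels"].astype(float)))
        x,s=fit(obs,MOD,np.r_[p,a],zb); x[2]=(x[2]+np.pi/2)%np.pi-np.pi/2; out.append((x,round(s,3),len(obs)))
    return out
def cover(top,scene,z,near,r=.06):
    """fit the cover nearest a point; its masks are chosen by colour (grey) and place"""
    obs=[];p0=None
    for c in(top,scene):
        best=None
        for d in m.masks_of(c,"cover"):
            px=c["img"][d["pixels"]].astype(float)
            if len(px)<200 or np.median(px.max(1)-px.min(1))>40: continue
            p=back(c,[d["box"][:2]],z+.01)[0,:2]; e=np.hypot(*(p-near))
            if e<r and (best is None or d["score"]>best[0]): best=(d["score"],d["pixels"])
        if best:
            obs.append((c,best[1].astype(float)))
            if p0 is None: q,a,l,w=rect0(c,best[1],z+.005); p0=np.r_[q,a-np.pi/2]
    if not obs: return None
    x,s=fit(obs,COV,p0,z); x[2]=(x[2]+np.pi/2)%np.pi-np.pi/2
    return x,round(s,3),len(obs)
E
python3 - <<'E'
from fit import *
t=m.camera("top");s=m.camera("scene")
print("cover",cover(t,s,.112,back(t,[[329,204]],.117)[0,:2]))
for o in modules(t,s): print("mod",o)
for l,z in(("spray",.15),("solder",.046),("meter",.034)):
    d=m.masks_of(t,l)[0]; print(l,back(t,[d["box"][:2]],z/2)[0])
for n,u in(("blue",(415,224)),("blue2",(319,288)),("yel",(371,137))): print(n,back(t,[u],.01)[0])
print("tray",back(t,[(119,165),(194,165),(192,256),(115,256)],.004)[:,:2])
print("hasp tip px back",back(t,[(269,176),(401,210)],.17))
im=t["img"][160:250,250:430]; white=(t["img"].min(2)>165); print(white.sum())
n,lab,st,ce=cv2.connectedComponentsWithStats(white[:300].astype(np.uint8)); 
for i in np.argsort(-st[1:,4])[:4]+1: print(st[i],ce[i])
save(t,"crop1.png",(250,150,450,300),4)
E
```

```text
cover (array([ 0.52257487, -0.25718017, -0.09167127]), np.float64(0.945), 2)
mod (array([0.45572961, 0.31802946, 0.28656084]), np.float64(0.88), 2)
mod (array([0.57174259, 0.30586063, 0.29123003]), np.float64(0.936), 2)
mod (array([ 0.57226759,  0.20034968, -0.09336429]), np.float64(0.923), 2)
mod (array([0.45623646, 0.1893967 , 0.13639676]), np.float64(0.934), 2)
mod (array([ 0.55466433, -0.12609926,  1.19277044]), np.float64(0.561), 1)
spray [0.78975756 0.0088695  0.075     ]
solder [ 0.76238062 -0.05893848  0.023     ]
meter [0.35377279 0.005822   0.017     ]
blue [ 0.48650899 -0.52706958  0.01      ]
blue2 [ 0.29360787 -0.24206159  0.01      ]
yel [ 0.75431281 -0.40454046  0.01      ]
tray [[0.6529423  0.37380042]
 [0.65728293 0.14185383]
 [0.37826541 0.1342045 ]
 [0.3742907  0.36310049]]
hasp tip px back [[ 0.58912548 -0.0902291   0.17      ]
 [ 0.50347723 -0.4387675   0.17      ]]
2764
[ 291  183   76   43 2153] [326.64700418 204.43288435]
[226 101  16  16 183] [233.09289617 108.63934426]
[164 213  13  10  64] [169.71875 218.0625 ]
[119 214  12   9  47] [124.46808511 217.91489362]
```

View pics/crop1.png

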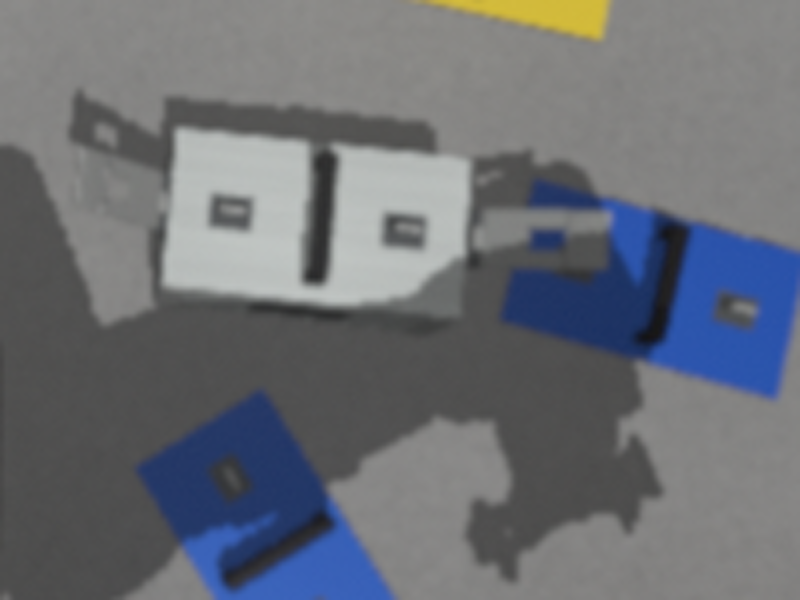

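The crop confirms it: the aluminium cover has its handle at (329,204) and staples at (308,203) and (351,207), with the blue and yellow plates clearly separate. I'll lift it and lay it between the case and the tray.

```bash
cat >> h.py <<'E'
def rot(pos,yaw):
    """tool-down orientation closing along yaw (mod pi), the half turn with the last joint nearer its middle"""
    best=None
    for k in(0,np.pi):
        q=m.solve_ik(list(pos),list(down(yaw+k)))
        if q is not None and (best is None or abs(q[5])<best[0]): best=(abs(q[5]),down(yaw+k))
    return list(best[1])
def to(x,y,z,yaw): m.movep([x,y,z],rot([x,y,z],yaw))
def ml(x,y,z,**k): return m.movel([x,y,z],**k)
def st(s=""): print(s,"t",round(m.get_clock(),1),"p",np.round(m.get_eef_pos(),4),"w",round(m.get_width(),4),"F",np.round(m.get_contact_force(),1),"g",round(m.get_grasp_force(),1),flush=True)
E
python3 - <<'E'
from h import *
x,y,w=.5226,-.2572,-.092
st()
to(x,y,.33,w+np.pi/2); st("above"); print(np.round(m.get_q(),2))
ml(x,y,.15,speed=.15); st("down")
m.move_gripper(.0,squeeze=80); st("grip")
ml(x,y,.33,speed=.12); st("up")
if m.get_width()>.01:
    to(.565,.03,.33,0.); st("over"); print(np.round(m.get_q(),2))
    ml(.565,.03,.10,speed=.15); ml(.565,.03,.044,speed=.04,until_force=6); st("set")
E
```

```text
t 1.4 p [ 0.1974 -0.4594  0.2533] w 0.0854 F [-0.1  0.8 -0.4] g 0.0
above t 3.0 p [ 0.5223 -0.2576  0.3299] w 0.0856 F [-0.2  1.1  0.6] g 0.0
[-0.46  0.4   0.42  1.59 -0.   -0.36]
down t 4.4 p [ 0.523  -0.2574  0.1508] w 0.0858 F [0.3 0.3 0. ] g 0.0
grip t 5.0 p [ 0.5227 -0.2572  0.1503] w 0.0126 F [-1.2  0.7  5. ] g 78.8
up t 6.7 p [ 0.5224 -0.2571  0.3295] w 0.0127 F [-0.3  0.4 -3.4] g 77.9
over t 7.8 p [0.565  0.0293 0.3299] w 0.0127 F [-0.  -0.1 -2.6] g 77.9
[ 0.05  0.36  0.36  1.57 -0.   -1.52]
set t 10.7 p [0.5649 0.03   0.0462] w 0.0127 F [-1.2  1.2  7.4] g 79.5
```

Run:
```python
from fit import *
m.move_gripper(.085); x,y,_=m.get_eef_pos(); ml(x,y,.25,speed=.25)
m.set_joints([-1.2,0,-.1,1.4,0,0]); st()
t=m.camera("top");s=m.camera("scene")
print("cover",cover(t,s,.008,np.array([.565,.03])))
C=[box(0,0,.112,.206,0,.112)]
obs=[]
for c in(t,s):
    for d in m.masks_of(c,"case")[:2]: print(d["score"],d["box"])
    mk=m.masks_of(c,"case")[0]["pixels"]; 
for o in modules(t,s): print("mod",o)
save(t,"crop2.png",(250,150,400,260),5); save(s,"crop3.png",(130,150,270,250),5)
```

```text
t 14.5 p [ 0.1557 -0.3991  0.3239] w 0.085 F [-0.5 -0.3 -0.2] g 0.0
cover (array([ 0.56587715,  0.02940851, -1.56530126]), np.float64(0.962), 2)
0.93 [337.5, 209.4, 132.8, 51.9]
0.25 [228.6, 196.2, 34.2, 67.1]
0.59 [187.2, 205.1, 126.5, 64.8]
0.4 [286.5, 212.6, 50.6, 57.8]
mod (array([0.45429841, 0.31807053, 0.28348215]), np.float64(0.919), 2)
mod (array([0.57141867, 0.30636088, 0.2772012 ]), np.float64(0.92), 2)
mod (array([0.45537054, 0.18902373, 0.10848473]), np.float64(0.881), 2)
mod (array([ 0.57195711,  0.20121877, -0.07521972]), np.float64(0.917), 2)
```

View pics/crop2.png

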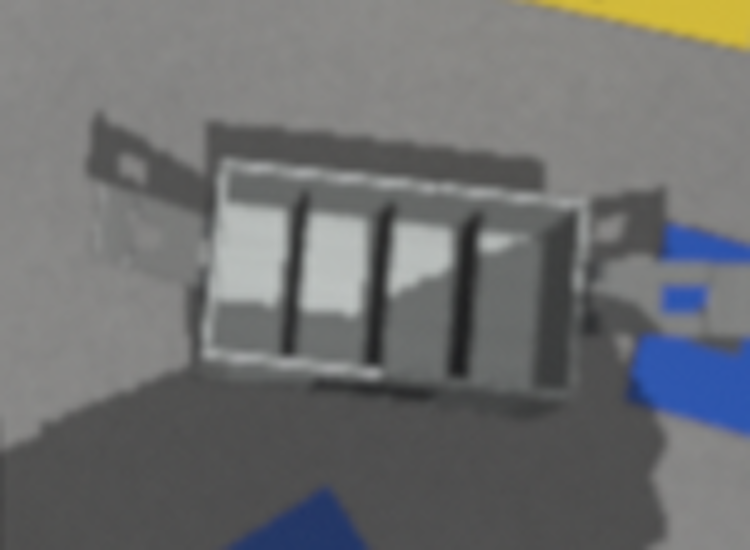

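View pics/crop3.png

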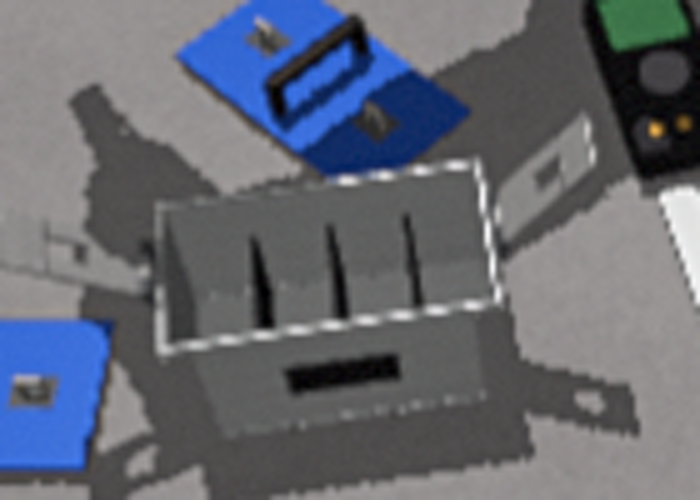

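The top crop shows the open rim with corners near (219,158), (588,198), (576,403), (206,360) in crop pixels. The scene crop shows them at (155,203), (480,160), (503,300), (160,355). I'll fit the case to these eight.

Run:
```python
from fit import *
from scipy.optimize import least_squares
t=m.camera("top");s=m.camera("scene")
ut=np.array([(219,158),(588,198),(576,403),(206,360)])/5-.4+[250,150]
us=np.array([(155,203),(480,160),(503,300),(160,355)])/5-.4+[130,150]
L=np.array([(.056,.103,.112),(.056,-.103,.112),(-.056,-.103,.112),(-.056,.103,.112)])
Ls=L[[2,3,0,1]]  # scene: TL is -x,-y
f=lambda p,sel=(1,1): np.r_[sel[0]*(proj(t,pts(L,p,0))-ut).ravel(),sel[1]*(proj(s,pts(Ls,p,0))-us).ravel()]
for sel in((1,1),(1,0),(0,1)):
    r=least_squares(f,[.52,-.257,-.09],args=(sel,),x_scale=[.01,.01,.1]);print(sel,np.round(r.x,4),np.round(r.fun,1))
# refinement: silhouette of bright rim, top cam partitions
p=[.5226,-.2572,-.092]
for y in(-.05,0,.05): print(np.round((proj(t,pts(np.array([(.052,y,.07),(-.052,y,.07)]),p,0))+.4-[250,150])*5))
```

```text
(1, 1) [ 0.5221 -0.2578 -0.0878] [ 0.2  0.5 -0.1  0.1 -0.3 -1.1 -1.  -0.6 -0.2 -0.  -0.5 -0.7 -0.5  0.
 -0.5 -0.6]
(1, 0) [ 0.5213 -0.2586 -0.0884] [ 0.5  0.8  0.2  0.4  0.  -0.8 -0.7 -0.3 -0.  -0.  -0.  -0.  -0.  -0.
 -0.  -0. ]
(0, 1) [ 0.5236 -0.2568 -0.0865] [-0.   0.  -0.  -0.  -0.  -0.  -0.  -0.   0.2  0.3 -0.1 -0.4  0.   0.3
 -0.1 -0.2]
[[478. 209.]
 [464. 387.]]
[[391. 200.]
 [376. 377.]]
[[305. 190.]
 [289. 368.]]
```

```bash
cat > pack.py <<'E'
from fit import *
CX,CY,CW=.5224,-.2576,-.089
def cw(x,y): c,s=np.cos(CW),np.sin(CW); return CX+c*x-s*y, CY+s*x+c*y
G=.083+.003
def pick(o,zb=.004):
    x,y,w=o
    to(x,y,.26,w); m.move_gripper(.065)
    ml(x,y,zb+G,speed=.15); m.move_gripper(0,squeeze=80)
    ml(x,y,.33,speed=.2); ok=.009<m.get_width()<.016
    st("picked"); return ok
def insert(bx,by):
    """returns height of the module's origin above fully-down"""
    zf=.005+G
    for dx,dy in((0,0),(0,.0025),(0,-.0025),(.003,0),(-.003,0)):
        X,Y=cw(bx+dx,by+dy)
        ml(X,Y,m.get_eef_pos()[2],speed=.05); ml(X,Y,zf-.003,speed=.06,until_force=8)
        h=m.get_eef_pos()[2]-zf; st("ins %.4f"%h)
        if h<.004: return h
        ml(X,Y,m.get_eef_pos()[2]+.008,speed=.05)
    return h
def place(by):
    X,Y=cw(0,by); to(X,Y,.33,CW)
    if not .009<m.get_width()<.016: st("lost"); return False
    ml(X,Y,.19,speed=.2)
    h=insert(0,by)
    if h>.004: return False
    m.move_gripper(.035); p=m.get_eef_pos(); ml(p[0],p[1],.30,speed=.25); m.move_gripper(.065); return True
def tray_mods(t,s):
    return [o for o in modules(t,s) if o[0][1]>.1 and o[1]>.8]
E
python3 - <<'E'
from pack import *
t=m.camera("top");s=m.camera("scene")
L=tray_mods(t,s)
for o in L: print(o)
o=min(L,key=lambda o:o[0][1])
m.set_joints([0.2,0,-.1,1.4,0,0])
print(pick(o[0]),place(-.075)); st()
E
```

```text
(array([ 0.57261148,  0.20126529, -0.11114273]), np.float64(0.917), 2)
(array([0.45531774, 0.31764037, 0.29417634]), np.float64(0.911), 2)
(array([0.57108939, 0.30594532, 0.31131961]), np.float64(0.921), 2)
(array([0.45661641, 0.18968944, 0.1375005 ]), np.float64(0.865), 2)
picked t 22.1 p [0.4563 0.1896 0.3291] w 0.0106 F [ 0.3 -0.2 -4.1] g 78.3
ins -0.0001 t 26.8 p [ 0.5161 -0.3324  0.0909] w 0.0103 F [ 2.4 -0.2  4.2] g 79.4
True True
 t 28.5 p [ 0.5149 -0.3318  0.2997] w 0.0649 F [ 0.1 -0.4 -0.4] g 0.0
```

Run:
```python
from pack import *
for b in(-.025,.025,.075):
    t=m.camera("top");s=m.camera("scene")
    L=tray_mods(t,s)
    for o in L: print(o)
    print("cover",cover(t,s,.008,np.array([.565,.03]),.1))
    o=min(L,key=lambda o:o[0][1])
    if not pick(o[0]): print("pick fail");break
    if not place(b): print("place fail");break
X,Y=cw(0,.075)
t=m.camera("top");s=m.camera("scene");save(t,"t4.png",s=1.5);save(s,"s4.png",(130,100,430,325),2.6)
```

```text
(array([0.45419127, 0.31787339, 0.26310671]), np.float64(0.906), 2)
(array([0.57046607, 0.3059392 , 0.26743756]), np.float64(0.927), 2)
(array([ 0.57268753,  0.20004729, -0.10686887]), np.float64(0.921), 2)
cover (array([0.56592306, 0.02990742, 1.57016497]), np.float64(0.966), 2)
picked t 34.1 p [0.5724 0.1999 0.3291] w 0.0106 F [-0.6 -1.2 -4.4] g 78.3
ins -0.0001 t 38.7 p [ 0.5205 -0.2825  0.0909] w 0.0107 F [2.3 0.  3.4] g 79.4
(array([0.45441668, 0.31810384, 0.27664435]), np.float64(0.907), 2)
(array([0.57219823, 0.30569148, 0.29986613]), np.float64(0.906), 2)
cover (array([ 0.56538001,  0.02975101, -1.56694861]), np.float64(0.949), 2)
picked t 46.3 p [0.572  0.3056 0.3292] w 0.0109 F [-0.4 -0.4 -4. ] g 78.8
ins -0.0001 t 51.2 p [ 0.525  -0.2327  0.0909] w 0.0106 F [2.2 0.  3.4] g 80.3
(array([0.45440168, 0.3184854 , 0.25521526]), np.float64(0.891), 2)
cover (array([ 0.56573758,  0.02970902, -1.56157601]), np.float64(0.964), 2)
picked t 58.8 p [0.4542 0.3183 0.3291] w 0.0102 F [ 0.1 -0.4 -4.1] g 77.9
ins 0.0001 t 63.6 p [ 0.5291 -0.1829  0.0911] w 0.0101 F [-1.4  0.9  7.9] g 79.4
```

View pics/s4.png

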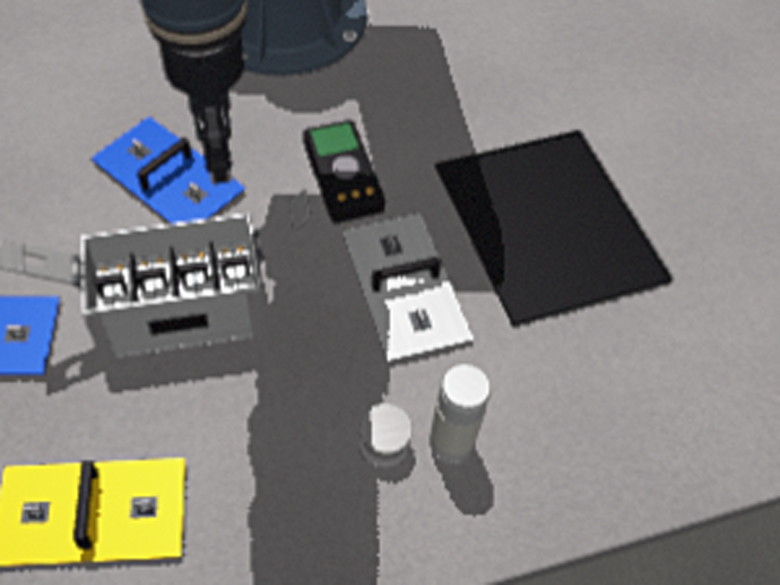

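The crop shows four modules upright in the bays, at (110,285), (150,280), (192,270) and (235,262), and the cover still flat on the bench. Each one came down to the floor height. Next the cover.

Run:
```python
from pack import *
t=m.camera("top");s=m.camera("scene")
cv=cover(t,s,.008,np.array([.565,.03]),.1);print(cv)
x,y,w=cv[0]
if abs(x-.565)<.004 and abs(y-.0298)<.004: x,y=.5653,.0298   # unmoved: average of the fits
to(x,y,.25,w+np.pi/2); m.move_gripper(.06)
ml(x,y,.047,speed=.15); m.move_gripper(0,squeeze=90); st("grip")
ml(x,y,.33,speed=.15); st("up")
if .009<m.get_width()<.016:
    to(CX,CY,.33,CW+np.pi/2); st("over")
    if .009<m.get_width()<.016:
        ml(CX,CY,.175,speed=.15)
        for dx,dy in((0,0),(.002,0),(-.002,0),(0,.002),(0,-.002),(.002,.002),(-.002,-.002),(.002,-.002),(-.002,.002)):
            X,Y=cw(dx,dy); ml(X,Y,m.get_eef_pos()[2],speed=.05)
            ml(X,Y,.148,speed=.03,until_force=8); st("seat")
            if m.get_eef_pos()[2]<.1525: break
            ml(X,Y,m.get_eef_pos()[2]+.004,speed=.05)
```

```text
(array([ 0.56537594,  0.02963423, -1.56971307]), np.float64(0.957), 2)
grip t 70.2 p [0.5655 0.0298 0.0475] w 0.0121 F [-1.8  0.2  6.7] g 88.7
up t 72.3 p [0.5651 0.0298 0.3295] w 0.0123 F [-0.1 -0.8 -3.5] g 87.8
over t 73.4 p [ 0.5226 -0.2569  0.3299] w 0.0126 F [ 0.9 -0.5 -2.8] g 87.8
seat t 75.6 p [ 0.5222 -0.2575  0.1515] w 0.0123 F [-1.6  1.8  8.7] g 89.3
```

Seated: the cover's origin works out at 0.112. Release and check it, then swing the +y hasp with shut fingers along an arc.

```bash
cat > hasp.py <<'E'
from pack import *
def hasp(sg,r=.085,th0=2.75,th1=.1):
    def pose(th,out=0.,up=0.):
        u=-r*np.cos(th)+.002*np.sin(th)+.011+out; v=r*np.sin(th)+.002*np.cos(th)+up
        X,Y=cw(0,sg*(.109+u)); return X,Y,.120+v+.022
    X,Y,Z=pose(th0,.022); to(X,Y,.32,CW); m.move_gripper(0)
    ml(X,Y,Z,speed=.2); st("start")
    for th in np.arange(th0,th1-.01,-.15):
        if ml(*pose(th),speed=.08,until_force=15): st("force at %.2f"%th); break
    st("end of arc %.2f"%th)
    X,Y,Z=pose(0); f=ml(X,Y,Z-.006,speed=.03,until_force=12); st("press %s ideal z %.4f"%(f,Z))
    p=m.get_eef_pos(); ml(p[0],p[1],.32,speed=.25); st("clear")
E
python3 - <<'E'
from hasp import *
m.move_gripper(.05); p=m.get_eef_pos(); ml(p[0],p[1],.32,speed=.2)
m.set_joints([0.6,0,-.1,1.4,0,0])
t=m.camera("top");s=m.camera("scene"); print("cover",cover(t,s,.112,np.array([CX,CY])))
hasp(1)
m.set_joints([0.6,0,-.1,1.4,0,0])
s=m.camera("scene");save(s,"s5.png",(110,130,280,260),4.5); st()
E
```

```text
cover (array([ 0.52250809, -0.25697499, -0.09278303]), np.float64(0.958), 2)
start t 82.0 p [ 0.5426 -0.0372  0.1736] w 0.0001 F [-0.   0.4  0.6] g 0.0
end of arc 0.20 t 87.6 p [ 0.5254 -0.2206  0.1604] w 0.0003 F [ 0.2  1.3 -0.1] g 0.0
press True ideal z 0.1440 t 88.2 p [ 0.5257 -0.2222  0.1438] w 0.0 F [-3.9  1.9 12.4] g 6.1
clear t 89.1 p [ 0.5255 -0.2221  0.3186] w 0.0 F [-0.3  0.6 -0.1] g 0.0
 t 90.9 p [0.3539 0.2415 0.3239] w -0.0001 F [-0.9  0.3  0.1] g 0.0
```

View pics/s5.png

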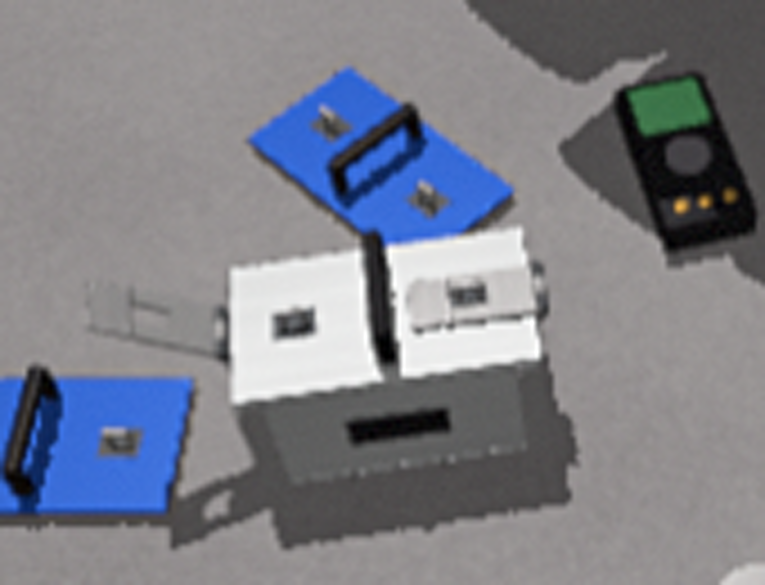

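The +y hasp lies flat with its staple through the slot at crop (470,293). The other still leans out at (150,315), so I'll close that one.

Run:
```python
from hasp import *
hasp(-1)
m.set_joints([0.6,0,-.1,1.4,0,0])
t=m.camera("top");s=m.camera("scene");print("cover",cover(t,s,.112,np.array([CX,CY])))
save(s,"s6.png",(110,130,280,260),4.5); st()
```

```text
start t 94.7 p [ 0.5031 -0.4784  0.1738] w -0.0002 F [0.1 0.4 0.2] g 0.0
end of arc 0.20 t 100.4 p [ 0.5189 -0.2944  0.1607] w -0.0002 F [-0.2 -0.1 -0. ] g 0.0
press True ideal z 0.1440 t 101.0 p [ 0.5193 -0.2931  0.1438] w 0.0002 F [-2.7  0.7 10.6] g 5.6
clear t 101.8 p [ 0.5191 -0.293   0.3185] w -0.0001 F [ 0.  -0.5 -0.8] g 0.0
cover (array([ 0.52291583, -0.25765509, -0.09336282]), np.float64(0.669), 2)
 t 104.0 p [0.3538 0.2416 0.3239] w 0.0002 F [-0.4 -0.7 -0.3] g 0.0
```

View pics/s6.png

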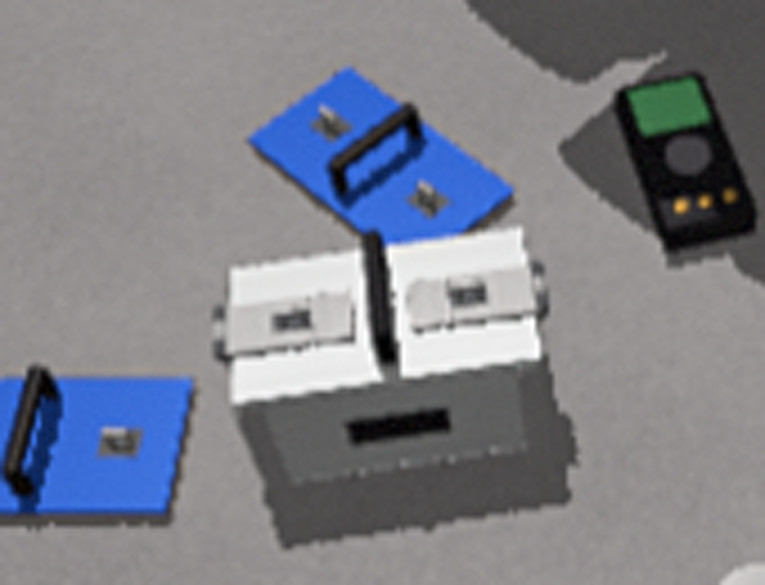

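Both hasps lie flat with the staples through at (293,320) and (470,293), the cover is seated and the arm is clear.

```bash
python3 -c "
from workcell import manip as m
print(m.hand_in(), m.get_clock())"
```

```text
the job is handed in; nothing more can be done
the job is handed in; nothing more can be done
```

The job is handed in, but no verdict came back: all four modules are down in their own bays, the cover is seated on the case, both hasps are closed flat over their staples, and the spray can, solder reel and multimeter were left alone.

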